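Sort rotor inserts through the slide gauge

ROBOT

A 6-joint arm with a two-finger parallel gripper is mounted at the origin on the work surface. World frame = base frame: x ahead of the robot, y to its left, z up, the work surface at z = 0. Lengths are in mm, angles in rad, forces in N, time in s.
With the tool pointing down it reaches from about 350 to 875 mm from the base axis. Payload 15.5 kg.
Tool frame: the origin (TCP) lies midway between the tips of the shut fingers; the grasp point (between the pads) lies 19 mm behind it; z points along the fingers, y is the line along which they close (so a half turn about z gives the same grasp; the last joint's range is limited). The gripper opens to 85 mm and grips with 20 to 120 N. Pads are 22 mm wide; open, the fingers measure 114 mm over their backs; the gripper's body (76 mm by 85 mm) begins 54 mm behind the grasp point. The pads swing forward as they close: fully open they stand 13 mm farther back than shut.
Start: joints at [1.163, 0.494, 1.345, -0, 1.302, -0.096], TCP at [191.728, 594.867, 231.277] pointing down, gripper open.
Joint ranges: [-2.91, 2.91], [-0.82, 2.16], [0.22, 2.67], [-1.22, 4.37], [0.12, 2.79], [-3.08, 3.08]. Speed limits (rad/s): [1.89, 1.89, 2.57, 3.01, 3.01, 3.01].

INTERFACE

Orientations are given as a unit quaternion [x, y, z, w].
In Python, from workcell import status, snapshot, camera_info, ticket gives the robot as it stands.
- The arm moves only by the shell command python3 -m jog 'ROWS'. ROWS is JSON, a list of rows, each a list of 5 numbers: the opening, from -1 (shut) to 1 (fully open), then the shift along the tool's x, y, z as a fraction of full scale, then the turn about the tool's z as a fraction of full scale. A call has 1 to 10 rows; each row shifts and turns the commanded pose from where the row before left it, along the tool's axes as they then stand; what a row does not reach is not made up. Full scale, the value 1, is 50 mm for a shift and 0.15 rad for a turn. A row lasts 1/10 s, in which the tool goes at most 50 mm and 8.59 degrees, less where a joint would pass 70% of its speed; a pose out of reach is approached as far as the arm can. A call with a number of a shift or a turn outside -1 to 1 is refused whole. A call with a gripper value outside its range is refused whole. The fingers move at their own pace and stop on an object; the grip force is fixed at half the most. Time passes only in rows, so rows that do not move let the fingers close. It gives the time, the measured TCP pose, the force, the opening and the grip force at its end, in the units of the state.
- status.observe(): the state, without advancing time (a new reading comes with each control period).
- snapshot(name): name is "side" or "top"; returns the picture (480x640x3 uint8, red, green, blue); there is no depth.
- camera_info(name): a dict with "K" (3x3 intrinsics, pixels), "dist_coeffs" ([k1, k2, p1, p2, k3] as OpenCV has them; the pictures are not rectified), "cam_to_world" (4x4, takes a point from camera to world coordinates). Camera axes: x right, y down, z forward; pixel columns grow to the right and rows downward; lengths in mm; the calibration is good to about 2 mm. A picture is of the moment at which its call begins. camera_info takes no time and is no camera call.
- ticket.hand_in(): hands the job in; it is judged then, once.
The state is a dict: "time_s": time; "joint_positions": joint angles; "qd": joint speeds; "joint_efforts": joint torques, N m; "ee_pos": TCP position; "tool_rot": TCP orientation; "contact_force": force on the tool from outside, world axes, zero at the start; "wrist_torque": the same for the moment, N m; "grip_width": opening from 0.0 (shut) to 1.0 (fully open); "finger_force": force on a finger pad.
Only numpy, scipy, OpenCV 4.12 (cv2) and the standard library are available. Lean on these libraries where they do the work, as an engineer would, in place of code of your own. Each camera call takes 0.05 s, during which the arm holds its last target. There are 200 camera calls.

TASK

Find out with the slide gauge which of the three white rotor inserts fit: holding an insert by its stem, slide its foot along the gauge's floor from the open end into the gap of the plate fitted across the lane. Slide every insert that passes right through the plate and leave it standing in the covered bay behind; stand every insert that will not pass upright in the steel tray, without forcing it: a light push tells. Leave the other things on the bench where they are.

Things in the scene. Friction and masses are not known exactly. Their poses are not given: they have to be found in the camera images.
- gauge: aluminium slide gauge fixed to the bench. Origin: on the bench under the throat (middle of the fitted plate's gap); x along the lane from open entry to closed end, y to the left. Floor 92 mm wide, top 8 mm above the bench, x = -72 to +128 mm; fitted plate at x = -8 to +8.
- gauge_entry (a point): point on the gauge's floor 45 mm before the throat, on the lane's middle line: from x = -72 to -8 mm the floor is open above and at the sides, and inserts are set down here. An insert that fits has 1.2 mm or more play each side; one that does not is 2.5 mm or more too wide and stops on both jaw noses, its centre 8 to 14 mm before the throat. Axes as the gauge's
- gauge_bay (a point): middle of the bay on its floor, 63 mm past the throat. The bay runs from x = +8 mm to an end stop at +118 mm in the gauge's frame, 60 mm wide inside; it holds all inserts that pass, one behind the other. Axes as the gauge's
- gauge_slot (a point): on the clear cover over plate and bay (x = 0 to 128 mm in the gauge's frame), its underside 31 and top 34 mm above the bench, with dark 4 mm screw heads near its outer edges. Point: middle of its top, 64 mm past the throat, in the 26 mm wide slot along it through which stems stick out, so an insert can be held by the stem all the way; feet do not go in through the slot
- plate_1: dark steel gauge plate, 90 (y) x 16 (x) x 22 mm tall: two jaws with a gap between; noses rounded, radius 8 mm. Two plates, gaps 33.5 and 38.5 mm, which is which unknown: one is fitted at the gauge's origin (test with that one), the other parked on the ledge 100 mm to its +y side. Both fixed. Origin: middle of the underside, axes as the gauge's
- plate_2: the other gauge plate; same words as plate_1
- insert_1: one of three look-alike white plastic rotor inserts, loose, upright: round foot 20 mm tall, 31 to 41 mm across (sizes differ; which is which is unknown), and a round stem 18 mm across rising from its centre to 66 mm above the underside. About 0.12 kg. Origin: centre of the underside, z up the stem
- insert_2: another insert; same words as insert_1
- insert_3: the third insert; same words as insert_1
- tray: shallow open stainless steel tray for inserts that do not fit, 160 (x) x 130 (y) x 25 mm tall, walls 4 mm, floor 4 mm thick, fixed to the bench. Origin: centre of its underside
- vial: bystander, loose: small glass vial with a blue cap, 28 mm across, 52 mm tall. Origin: centre of the underside
- jar: bystander, loose: glass jar with a white cap, 60 mm across, 75 mm tall. Origin: centre of the underside
- bottle: bystander, loose: glass bottle with a blue cap and a red label, 68 mm across, 110 mm tall. Origin: centre of the underside
- bottle_wide: bystander, loose: glass bottle with a yellow cap, 72 mm across, 100 mm tall. Origin: centre of the underside
- beaker: bystander, loose: open glass beaker, 68 mm across, 85 mm tall. Origin: centre of the underside
- tip_box: bystander, loose: green box of yellow pipette tips, 75 x 110 x 51 mm tall. Origin: centre of the underside
Things that resemble listed ones, but are neither listed nor needed, are in the scene too. Leave any green or pink look-alike of the insert_2 alone.

How it is judged (in metres and radians):
At the end, for the whole second after the job is handed in: Every insert whose foot passes the fitted plate stands upright (within 0.25 rad) on the gauge's floor in the covered bay, wholly past the gap (its centre at least 24 mm past the throat); every other insert stands upright (within 0.25 rad) on the floor of the steel tray; all are at rest and released (((horizontal distance between plate_1 and gauge below 0.02 m and (((x of insert_1 in the frame of gauge between 0.024 and 0.125 m and y of insert_1 in the frame of gauge between -0.02 and 0.02 m and z of insert_1 in the frame of gauge between 0 and 0.016 m and angle between insert_1's own z axis and vertical below 0.25 rad and linear speed of insert_1 below 0.02 m/s) and (x of insert_2 in the frame of tray between -0.075 and 0.075 m and y of insert_2 in the frame of tray between -0.06 and 0.06 m and z of insert_2 in the frame of tray between -0.002 and 0.015 m and angle between insert_2's own z axis and vertical below 0.25 rad and linear speed of insert_2 below 0.02 m/s) and (x of insert_3 in the frame of tray between -0.075 and 0.075 m and y of insert_3 in the frame of tray between -0.06 and 0.06 m and z of insert_3 in the frame of tray between -0.002 and 0.015 m and angle between insert_3's own z axis and vertical below 0.25 rad and linear speed of insert_3 below 0.02 m/s)) or ((x of insert_2 in the frame of gauge between 0.024 and 0.125 m and y of insert_2 in the frame of gauge between -0.02 and 0.02 m and z of insert_2 in the frame of gauge between 0 and 0.016 m and angle between insert_2's own z axis and vertical below 0.25 rad and linear speed of insert_2 below 0.02 m/s) and (x of insert_1 in the frame of tray between -0.075 and 0.075 m and y of insert_1 in the frame of tray between -0.06 and 0.06 m and z of insert_1 in the frame of tray between -0.002 and 0.015 m and angle between insert_1's own z axis and vertical below 0.25 rad and linear speed of insert_1 below 0.02 m/s) and (x of insert_3 in the frame of tray between -0.075 and 0.075 m and y of insert_3 in the frame of tray between -0.06 and 0.06 m and z of insert_3 in the frame of tray between -0.002 and 0.015 m and angle between insert_3's own z axis and vertical below 0.25 rad and linear speed of insert_3 below 0.02 m/s)) or ((x of insert_3 in the frame of gauge between 0.024 and 0.125 m and y of insert_3 in the frame of gauge between -0.02 and 0.02 m and z of insert_3 in the frame of gauge between 0 and 0.016 m and angle between insert_3's own z axis and vertical below 0.25 rad and linear speed of insert_3 below 0.02 m/s) and (x of insert_1 in the frame of tray between -0.075 and 0.075 m and y of insert_1 in the frame of tray between -0.06 and 0.06 m and z of insert_1 in the frame of tray between -0.002 and 0.015 m and angle between insert_1's own z axis and vertical below 0.25 rad and linear speed of insert_1 below 0.02 m/s) and (x of insert_2 in the frame of tray between -0.075 and 0.075 m and y of insert_2 in the frame of tray between -0.06 and 0.06 m and z of insert_2 in the frame of tray between -0.002 and 0.015 m and angle between insert_2's own z axis and vertical below 0.25 rad and linear speed of insert_2 below 0.02 m/s)))) or (horizontal distance between plate_2 and gauge below 0.02 m and (((x of insert_1 in the frame of tray between -0.075 and 0.075 m and y of insert_1 in the frame of tray between -0.06 and 0.06 m and z of insert_1 in the frame of tray between -0.002 and 0.015 m and angle between insert_1's own z axis and vertical below 0.25 rad and linear speed of insert_1 below 0.02 m/s) and (x of insert_2 in the frame of gauge between 0.024 and 0.125 m and y of insert_2 in the frame of gauge between -0.02 and 0.02 m and z of insert_2 in the frame of gauge between 0 and 0.016 m and angle between insert_2's own z axis and vertical below 0.25 rad and linear speed of insert_2 below 0.02 m/s) and (x of insert_3 in the frame of gauge between 0.024 and 0.125 m and y of insert_3 in the frame of gauge between -0.02 and 0.02 m and z of insert_3 in the frame of gauge between 0 and 0.016 m and angle between insert_3's own z axis and vertical below 0.25 rad and linear speed of insert_3 below 0.02 m/s)) or ((x of insert_2 in the frame of tray between -0.075 and 0.075 m and y of insert_2 in the frame of tray between -0.06 and 0.06 m and z of insert_2 in the frame of tray between -0.002 and 0.015 m and angle between insert_2's own z axis and vertical below 0.25 rad and linear speed of insert_2 below 0.02 m/s) and (x of insert_1 in the frame of gauge between 0.024 and 0.125 m and y of insert_1 in the frame of gauge between -0.02 and 0.02 m and z of insert_1 in the frame of gauge between 0 and 0.016 m and angle between insert_1's own z axis and vertical below 0.25 rad and linear speed of insert_1 below 0.02 m/s) and (x of insert_3 in the frame of gauge between 0.024 and 0.125 m and y of insert_3 in the frame of gauge between -0.02 and 0.02 m and z of insert_3 in the frame of gauge between 0 and 0.016 m and angle between insert_3's own z axis and vertical below 0.25 rad and linear speed of insert_3 below 0.02 m/s)) or ((x of insert_3 in the frame of tray between -0.075 and 0.075 m and y of insert_3 in the frame of tray between -0.06 and 0.06 m and z of insert_3 in the frame of tray between -0.002 and 0.015 m and angle between insert_3's own z axis and vertical below 0.25 rad and linear speed of insert_3 below 0.02 m/s) and (x of insert_1 in the frame of gauge between 0.024 and 0.125 m and y of insert_1 in the frame of gauge between -0.02 and 0.02 m and z of insert_1 in the frame of gauge between 0 and 0.016 m and angle between insert_1's own z axis and vertical below 0.25 rad and linear speed of insert_1 below 0.02 m/s) and (x of insert_2 in the frame of gauge between 0.024 and 0.125 m and y of insert_2 in the frame of gauge between -0.02 and 0.02 m and z of insert_2 in the frame of gauge between 0 and 0.016 m and angle between insert_2's own z axis and vertical below 0.25 rad and linear speed of insert_2 below 0.02 m/s)))))); the robot touches nothing.
It fails at once if an insert is forced: pressed against a gauge plate with over 80 N in all (both jaws added up; a push of 40 N or so) (contact force between any of insert_1, insert_2, insert_3 and plate_1 above 80 N or contact force between any of insert_1, insert_2, insert_3 and plate_2 above 80 N).
It fails at once if a bystander (vial, jar, bottle, wide bottle, beaker or tip box) is pushed more than 30 mm (distance of any of vial, jar, bottle, bottle_wide, beaker, tip_box from where it was at the start of the episode above 0.03 m).
It fails at once if a bystander is tipped over (angle between any of vial, jar, bottle, bottle_wide, beaker, tip_box's own z axis and vertical above 0.5 rad).
It also fails if it takes over 72 s, if anything falls off the work surface, if the arm or the gripper's body presses on something with over 40 N, if the wrist force passes 120 N, or if a joint passes its speed limit or range.

## Working session

There is one attempt and no reset: what is moved stays moved. The work goes in short steps, Python scripts to look and compute and a shell command to move; the robot and the scene stay as the last step left them, time stands still between calls to the robot, and variables do not carry over. Pictures are saved under pics/ and viewed, at most 10 in all, crops included, and the job is handed in when it is done.

```bash
mkdir -p pics; ls; python3 - <<'E'
from workcell import status,snapshot,camera_info
import cv2
print(status.observe())
for n in("top","side"):
    cv2.imwrite(f"pics/{n}0.png",snapshot(n)[:,:,::-1]); c=camera_info(n); print(n,c)
E
```

```text
pics
{'time_s': 0.0, 'joint_positions': array([ 1.16348848e+00,  4.94188474e-01,  1.34615754e+00,  7.35478176e-06,
        1.30248865e+00, -9.54961700e-02]), 'qd': array([-0.00093948, -0.00137201,  0.00028479, -0.00123124,  0.00150741,
       -0.00151614]), 'joint_efforts': array([ 3.98701988e-03, -8.82180476e+01, -3.83871925e+01,  9.18937349e-05,
        1.03222360e-02,  6.87043766e-06]), 'ee_pos': array([191.58462302, 594.52279683, 230.68801424]), 'tool_rot': array([ 1.5527595e-01,  9.8787094e-01, -6.0060070e-04, -1.5791608e-04]), 'contact_force': array([ 0.46632408, -0.67681067,  0.17084668]), 'wrist_torque': array([-0.03122038, -0.02269785, -0.02460359]), 'finger_force': 0.0, 'grip_width': 0.9990146952803294}
top {'K': array([[624.45589559,   0.        , 322.33750557],
       [  0.        , 624.45589559, 241.25030685],
       [  0.        ,   0.        ,   1.        ]]), 'dist_coeffs': array([-0.12949611,  0.        ,  0.        ,  0.        ,  0.        ]), 'cam_to_world': array([[ 6.66974554e-03, -9.87763783e-01,  1.55814712e-01,
         3.49756115e+02],
       [-9.99938397e-01, -5.20553856e-03,  9.80326050e-03,
        -7.45626313e+01],
       [-8.87220618e-03, -1.55870498e-01, -9.87737653e-01,
         1.50168914e+03],
       [ 0.00000000e+00,  0.00000000e+00,  0.00000000e+00,
         1.00000000e+00]])}
side {'K': array([[533.38857071,   0.        , 320.63456628],
       [  0.        , 533.38857071, 244.66230101],
       [  0.        ,   0.        ,   1.        ]]), 'dist_coeffs': array([-0.00752557,  0.        ,  0.        ,  0.        ,  0.        ]), 'cam_to_world': array([[ 7.60803963e-01, -4.56632238e-01,  4.61155428e-01,
         3.76309219e+01],
       [-6.48719221e-01, -5.55305421e-01,  5.20383764e-01,
        -7.17409545e+02],
       [ 1.84581059e-02, -6.95070420e-01, -7.18704675e-01,
         9.38796761e+02],
       [ 0.00000000e+00,  0.00000000e+00,  0.00000000e+00,
         1.00000000e+00]])}
```

View pics/top0.png

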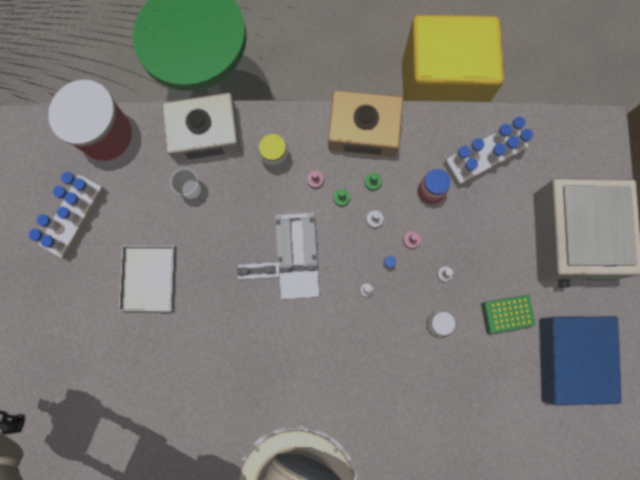

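View pics/side0.png

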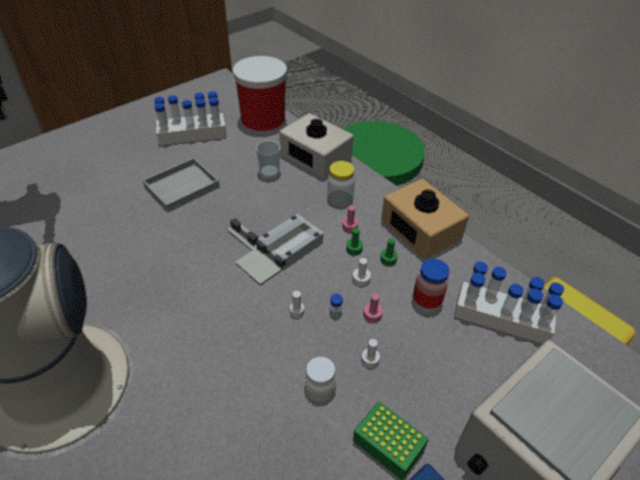

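The top view shows three white inserts at (375,218), (367,289) and (446,273). The green ones at (342,196) and (373,181) and the pink ones at (315,178) and (412,240) are look-alikes. The gauge lane runs up the image from (300,285) to (296,215), and the tray is at (148,280). I'll enlarge the work area to confirm this.

```bash
python3 - <<'E'
import cv2
a=cv2.imread("pics/top0.png")
cv2.imwrite("pics/c1.png",cv2.resize(a[165:315,230:330],None,fx=6,fy=6,interpolation=cv2.INTER_CUBIC)[150*0:900][ 40*6-240+180:780])
cv2.imwrite("pics/c2.png",cv2.resize(a[200:300,350:470],None,fx=6,fy=6,interpolation=cv2.INTER_CUBIC))
E
```

```text
(no output)
```

View pics/c1.png

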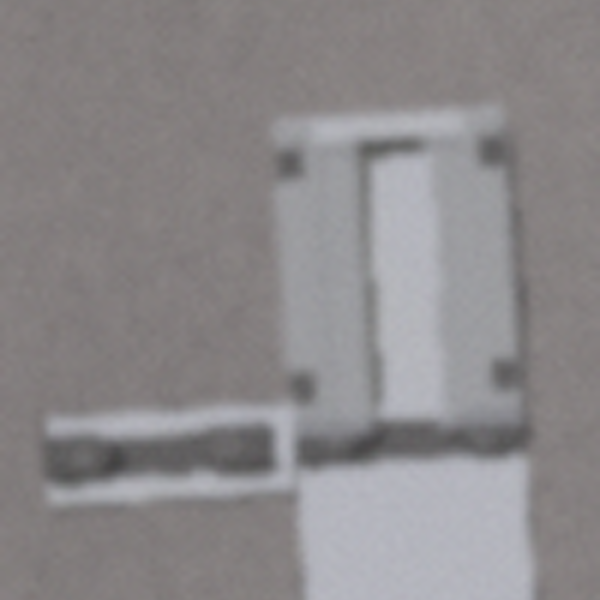

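View pics/c2.png

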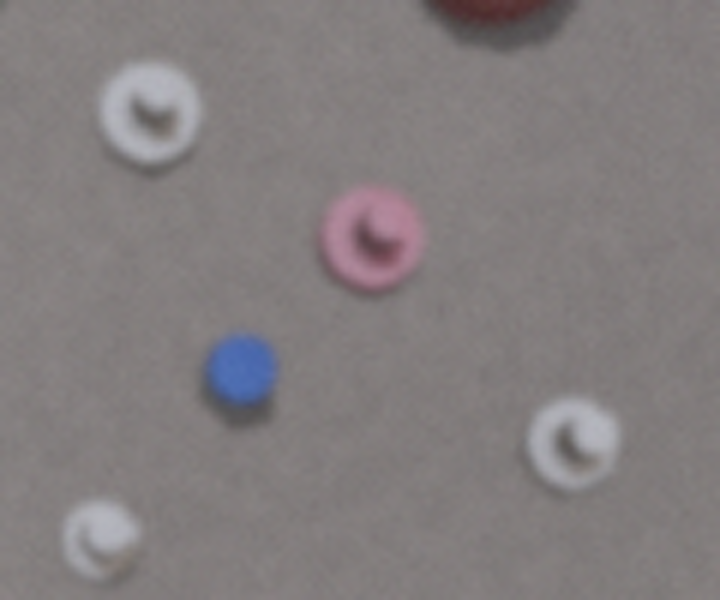

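The crop shows three white inserts with feet of about 78, 92 and 100 crop pixels (roughly 31, 36 and 40 mm). The pink one is a look-alike and the blue disc is the vial cap. In the gauge crop the fitted plate lies across the lane at crop y≈440 and the cover screws are at (290,165), (492,151), (303,387) and (507,374).

```bash
cat >h.py <<'E'
import numpy as np,cv2
from workcell import status,snapshot,camera_info
from scipy.spatial.transform import Rotation as R
def px(n,u,v,z):
    c=camera_info(n);T=c["cam_to_world"]
    p=cv2.undistortPoints(np.array([[[u,v]]],float),c["K"],c["dist_coeffs"])[0,0]
    d=T[:3,:3]@[*p,1];o=T[:3,3];return (o+d*(z-o[2])/d[2])
def proj(n,P):
    c=camera_info(n);T=np.linalg.inv(c["cam_to_world"])
    return cv2.projectPoints(np.array(P,float).reshape(-1,3),cv2.Rodrigues(T[:3,:3])[0],T[:3,3],c["K"],c["dist_coeffs"])[0].reshape(-1,2)
def go(P,yaw=None):
    "shift in tool axes (mm), after turning so that tool y points along world angle yaw (deg)"
    s=status.observe();M=R.from_quat(s["tool_rot"]);Y=M.as_matrix()[:,1]
    t=0
    if yaw is not None:
        a=np.radians(yaw)-np.arctan2(Y[1],Y[0]);a=(a+np.pi/2)%np.pi-np.pi/2;t=-a
        M=M*R.from_euler("z",t)
    d=M.inv().apply(np.array(P)-s["ee_pos"])
    print("t",s["time_s"],"pos",s["ee_pos"].round(1),"F",s["contact_force"].round(1),"w",round(s["grip_width"],3),"| turn units",round(t/.15,2),"shift units",(d/50).round(3))
E
python3 - <<'E'
from h import *
s=[px("top",230+x/6,195+y/6,36) for x,y in((290,165),(492,151),(303,387),(507,374))]
print(np.array(s).round(1)); ax=(s[0]+s[1]-s[2]-s[3]); print("yaw",np.degrees(np.arctan2(ax[1],ax[0])),"mid",np.mean(s,0),np.linalg.norm(ax)/2)
print("plate front edge at floor", px("top",230+415/6,195+462/6,8),"plate jaw top L R", px("top",230+335/6,195+437/6,30),px("top",230+490/6,195+437/6,30))
print("end top mid",px("top",230+389/6,195+110/6,34))
print("floor entry end", px("top",299.5,299,8))
for n,u,v in(("A",150,112),("B",100,539),("C",573,443)): print(n,px("top",350+u/6,200+v/6,20))
for n,u,v in(("A",157,104),("B",112,522),("C",597,438)): print(n,"stem",px("top",350+u/6,200+v/6,66))
for n,u,v in(("A",363,260),("B",297,294),("C",373,343)): print(n,"sidestem",px("side",u,v,66))
print("tray",[px("top",u,v,25).round() for u,v in((123,248),(174,247),(173,312),(123,311))])
E
```

```text
[[625.8  45.5  36. ]
 [631.8 -35.   36. ]
 [536.7  38.8  36. ]
 [542.3 -41.7  36. ]]
yaw 4.3113464461322 mid [584.16465029   1.89898327  36.        ] 89.56698180348418
plate front edge at floor [510.22469482  -4.51033743   8.        ] plate jaw top L R [517.5984727   26.24190225  30.        ] [517.97095282 -35.07955326  30.        ]
end top mid [648.72447574   6.43017923  34.        ]
floor entry end [445.33203097  -6.07221986   8.        ]
A [ 639.41696647 -186.76794326   20.        ]
B [ 467.23741871 -165.91942807   20.        ]
C [ 506.16420969 -354.91293705   20.        ]
A stem [ 633.62169177 -186.04389843   66.        ]
B stem [ 470.14604295 -167.71169582   66.        ]
C stem [ 503.27752836 -355.60445891   66.        ]
A sidestem [ 639.58777768 -181.24080398   66.        ]
B sidestem [ 466.55738561 -163.14384062   66.        ]
C sidestem [ 504.10190914 -351.52776417   66.        ]
tray [array([564., 424.,  25.]), array([567., 298.,  25.]), array([410., 294.,  25.]), array([411., 416.,  25.])]
```

```bash
python3 -c "
from h import *
go([468,-166,231],94.3);go([468,-166,34],94.3)"
```

```text
t 0.1 pos [191.6 594.6 230.7] F [-0.6 -0.2 -0. ] w 1.0 | turn units -2.58 shift units [-4.3720e+00 -1.5583e+01  8.0000e-03]
t 0.1 pos [191.6 594.6 230.7] F [-0.6 -0.2 -0. ] w 1.0 | turn units -2.58 shift units [ -4.374 -15.579   3.948]
```

```bash
python3 -m jog '[[0,0,0,0,-1],[0,0,0,0,-1],[0,0,0,0,-0.58],[0,-0.95,0,0,0],[0,-0.95,0,0,0],[0,-0.95,0,0,0],[0,-0.95,0,0,0],[0,-0.57,-0.6,0,0],[0,0,-0.9,0,0],[0,0,-0.9,0,0]]'; python3 -m jog '[[0,0,-0.9,0,0],[0,0,-0.9,0,0],[0,0,-0.9,0,0],[0,0,-0.9,0,0],[0,0,-0.9,0,0],[0,0,-0.9,0,0],[0,0,-0.9,0,0],[0,0,-0.9,0,0],[0,0,-0.9,0,0],[0,0,-0.9,0,0]]'; python3 -c "
from h import *
go([468,-166,231],94.3);go([468,-166,34],94.3)"
```

```text
time_s: 1.1
ee_pos: [419.3, 489.9, 230.2]
tool_rot: [-0.037, 0.999, -0.0, -0.0]
contact_force: [0.2, 0.4, 0.0]
grip_width: 0.497
finger_force: 0.0
time_s: 2.1
ee_pos: [452.1, 41.2, 231.2]
tool_rot: [-0.038, 0.999, 0.0, -0.0]
contact_force: [1.2, -0.3, 1.1]
grip_width: 0.504
finger_force: 0.0
t 2.1 pos [452.1  41.2 231.2] F [ 1.2 -0.3  1.1] w 0.504 | turn units 0.0 shift units [-0.006 -4.156  0.005]
t 2.1 pos [452.1  41.2 231.2] F [ 1.2 -0.3  1.1] w 0.504 | turn units 0.0 shift units [-0.007 -4.156  3.945]
```

```bash
python3 -m jog '[[0,0,-0.85,0,0],[0,0,-0.85,0,0],[0,0,-0.85,0,0],[0,0,-0.4,0.7,0],[0,0,0,0.9,0],[0,0,0,0.4,0],[0,0,0,0,0],[0,0,0,0,0]]'; python3 -c "
from h import *
go([468,-166,34],94.3)
cv2.imwrite('pics/s1.png',cv2.resize(snapshot('side')[200:360,200:400,::-1],None,fx=4,fy=4,interpolation=cv2.INTER_CUBIC)[:600])"
```

```text
time_s: 2.9
ee_pos: [463.6, -104.2, 131.7]
tool_rot: [-0.038, 0.999, 0.0, -0.0]
contact_force: [-0.4, -0.4, -0.2]
grip_width: 0.496
finger_force: 0.0
t 2.9 pos [ 463.6 -104.2  131.7] F [-0.4 -0.4 -0.2] w 0.496 | turn units 0.0 shift units [ 0.005 -1.24   1.954]
```

View pics/s1.png

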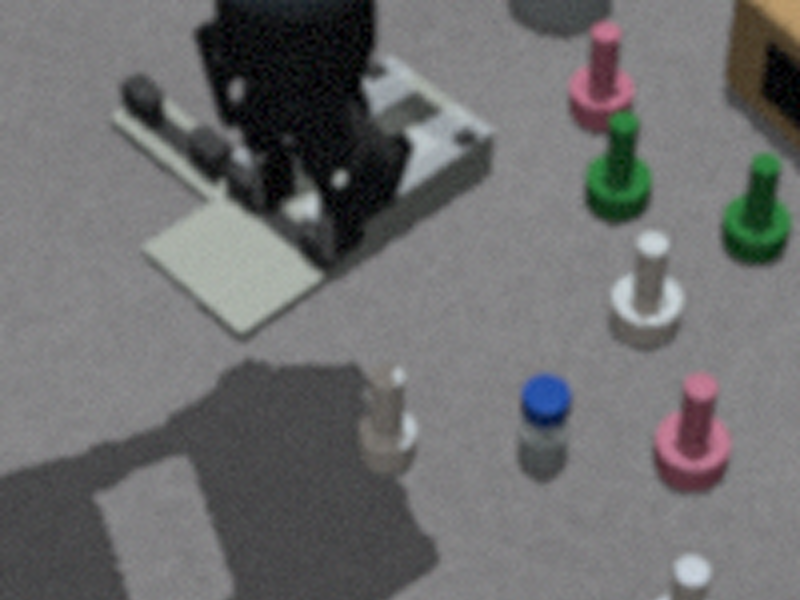

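The side view shows insert B at crop (388,430), clear of the gripper, and the vial at (545,430) is clear of the finger path.

```bash
python3 -m jog '[[0,0,-0.8,0,0],[0,0,-0.44,0,0],[0,0,0,0.7,0],[0,0,0,0.7,0],[0,0,0,0.55,0],[-1,0,0,0,0],[-1,0,0,0,0],[-1,0,0,0,0],[-1,0,0,0,0],[-1,0,0,0,0]]'; python3 -c "
from h import *
go([468,-166,34],94.3)
a=cv2.imread('pics/side0.png')
cv2.imwrite('pics/s2.png',cv2.resize(a[205:290,220:335],None,fx=6,fy=6,interpolation=cv2.INTER_CUBIC))"
```

```text
time_s: 3.95
ee_pos: [468.7, -166.2, 34.8]
tool_rot: [-0.038, 0.999, -0.0, 0.001]
contact_force: [0.5, -0.2, -1.5]
grip_width: 0.191
finger_force: 58.5
t 3.95 pos [ 468.7 -166.2   34.8] F [ 0.5 -0.2 -1.5] w 0.191 | turn units 0.0 shift units [0.015 0.006 0.016]
```

View pics/s2.png

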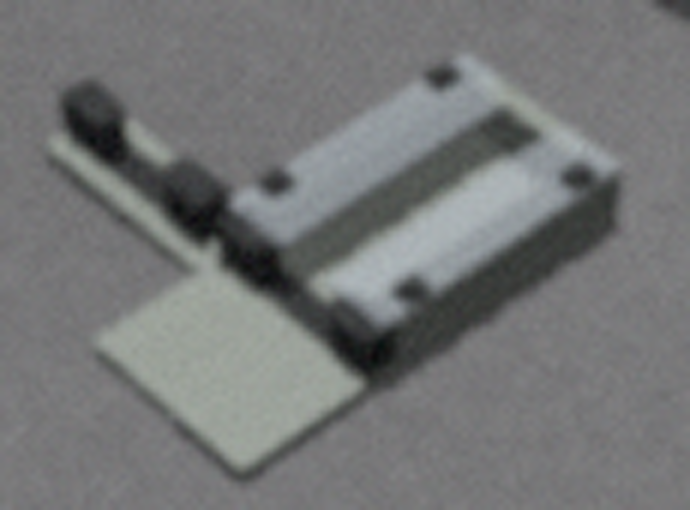

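```bash
python3 - <<'E'
from h import *
s=[px("side",220+x/6,205+y/6,36) for x,y in((440,74),(578,174),(275,181),(412,288))]
ax=(s[0]+s[1]-s[2]-s[3]); print("yaw",np.degrees(np.arctan2(ax[1],ax[0])),"mid",np.mean(s,0),np.linalg.norm(ax)/2)
print([px("side",220+x/6,205+y/6,8).round(1) for x,y in((95,342),(243,473))])
a=np.radians(4.2);X=np.array([np.cos(a),np.sin(a),0]);O=np.array([520.2,-2.5,0])
go(O-45*X+[0,0,60],94.2)
E
```

```text
yaw 4.566066931001936 mid [584.05970291   6.77166132  36.        ] 89.95374077549566
[array([444.5,  39.9,   8. ]), array([449.9, -50.8,   8. ])]
t 3.95 pos [ 468.7 -166.2   34.8] F [ 0.5 -0.2 -1.5] w 0.191 | turn units 0.01 shift units [-0.367  3.19  -0.506]
```

```bash
python3 -m jog '[[-1,0,0,-0.6,0],[-1,0,0.8,0,0],[-1,-0.37,0.8,0,0],[-1,0,0.8,0,0],[-1,0,0.8,0,0],[-1,0,0.02,0,0],[-1,0,0,0.2,0],[-1,0,0,0.15,0],[-1,0,0,0,0]]'; python3 - <<'E'
from h import *
a=np.radians(4.4);X=np.array([np.cos(a),np.sin(a),0]);O=np.array([520.2,-1.0,0])
go(O-45*X+[0,0,42.8],94.4)
cv2.imwrite('pics/s3.png',cv2.resize(snapshot('side')[205:290,220:335,::-1],None,fx=6,fy=6,interpolation=cv2.INTER_CUBIC))
E
```

```text
time_s: 4.85
ee_pos: [474.1, -4.9, 45.1]
tool_rot: [-0.037, 0.999, 0.0, -0.001]
contact_force: [0.6, -0.5, -1.6]
grip_width: 0.194
finger_force: 58.9
t 4.85 pos [474.1  -4.9  45.1] F [ 0.6 -0.5 -1.6] w 0.194 | turn units -0.02 shift units [-0.026  0.007  0.047]
```

View pics/s3.png

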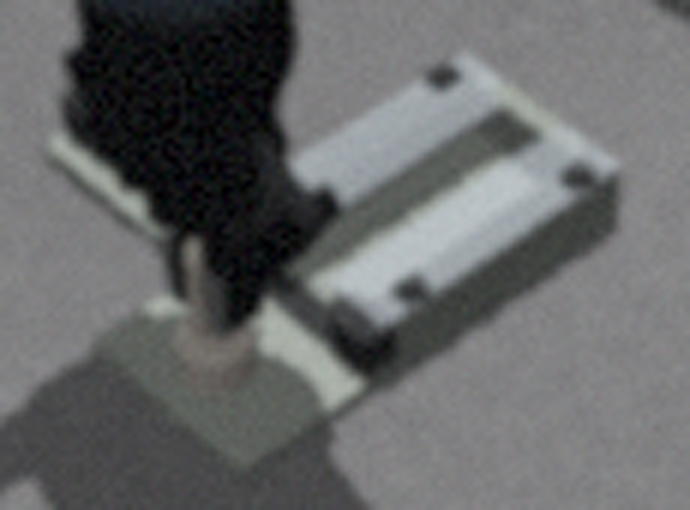

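The insert is held over the entry, its foot spanning crop x 177–258 and y about 333–388. I'll work out its lateral offset in the side camera's own frame.

```bash
python3 - <<'E'
from h import *
P=px("side",220+217.5/6,205+361/6,20);print(P)
a=np.radians(4.4);X=np.array([np.cos(a),np.sin(a)]);Y=np.array([-X[1],X[0]])
for m in ([584.06,6.77],):
    d=P[:2]-np.array(m);print(d@X+64,d@Y)
d=P[:2]-np.array([447.2,-5.5]);print(d@X-72,d@Y)
print(status.observe()["ee_pos"])
E
```

```text
[469.90124193  -7.90261286  20.        ]
-50.947972524590156 -5.871220062803728
-49.54999037969782 -4.1371489824158125
[474.20185866  -4.92494382  45.57266414]
```

```bash
python3 -m jog '[[-1,0,0.05,0.02,0],[-1,0,0,0.02,0],[-1,0,0,0,0]]';python3 -m jog '[[-1,0,0,0.01,0],[-1,0,0,0,0]]';  python3 -m jog '[[-1,0,0,0.01,0],[-1,0,0,0,0]]'
```

```text
time_s: 5.2
ee_pos: [474.4, -1.7, 44.3]
tool_rot: [-0.037, 0.999, 0.0, 0.0]
contact_force: [-0.4, 0.3, -1.0]
grip_width: 0.189
finger_force: 58.9
time_s: 5.4
ee_pos: [474.4, -1.6, 43.8]
tool_rot: [-0.038, 0.999, -0.0, 0.0]
contact_force: [0.1, -0.9, -0.8]
grip_width: 0.193
finger_force: 58.9
time_s: 5.6
ee_pos: [474.3, -1.6, 43.3]
tool_rot: [-0.038, 0.999, -0.0, 0.0]
contact_force: [-0.2, -0.3, -0.2]
grip_width: 0.192
finger_force: 58.9
```

```bash
python3 -m jog '[[-1,-0.1,0,0,0],[-1,-0.1,0,0,0],[-1,-0.1,0,0,0],[-1,-0.05,0,0,0],[-1,-0.03,0,0,0],[-1,-0.02,0,0,0],[-1,0,0,0,0]]'; python3 -m jog '[[-1,-0.03,0,0,0],[-1,-0.03,0,0,0]]'
```

```text
time_s: 6.3
ee_pos: [494.3, -0.1, 43.3]
tool_rot: [-0.038, 0.999, -0.0, -0.0]
contact_force: [0.2, 0.4, -0.5]
grip_width: 0.19
finger_force: 58.9
time_s: 6.5
ee_pos: [497.3, 0.1, 43.3]
tool_rot: [-0.038, 0.999, -0.0, -0.0]
contact_force: [-0.1, -0.1, -1.1]
grip_width: 0.188
finger_force: 58.9
```

```bash
for i in 1; do python3 -m jog '[[-1,-0.03,0,0,0],[-1,-0.03,0,0,0]]'|grep -E 'ee_p|contact'; done; python3 -m jog '[[-1,-0.03,0,0,0],[-1,-0.03,0,0,0]]'|grep -E 'ee_p|contact'
```

```text
ee_pos: [500.4, 0.4, 43.3]
contact_force: [0.8, 0.7, -0.5]
ee_pos: [503.4, 0.6, 43.3]
contact_force: [0.1, -0.1, -2.3]
```

```bash
python3 -m jog '[[-1,-0.03,0,0,0],[-1,-0.02,0,0,0]]'|grep -E 'ee_p|contact'
```

```text
ee_pos: [505.9, 0.8, 43.3]
contact_force: [-0.7, 0.2, -1.1]
```

```bash
python3 -m jog '[[-1,-0.03,0,0,0],[-1,-0.02,0,0,0]]'|grep -E 'ee_p|contact'
```

```text
ee_pos: [508.4, 1.0, 43.3]
contact_force: [0.4, -0.8, -0.8]
```

```bash
python3 -m jog '[[-1,-0.03,0,0,0],[-1,-0.02,0,0,0]]'|grep -E 'ee_p|contact'
```

```text
ee_pos: [510.9, 1.2, 43.3]
contact_force: [-0.1, 0.1, -1.6]
```

```bash
python3 -m jog '[[-1,-0.03,0,0,0],[-1,-0.02,0,0,0]]'|grep -E 'ee_p|contact'
```

```text
ee_pos: [513.3, 1.4, 43.3]
contact_force: [-0.5, -0.1, -1.1]
```

```bash
python3 -m jog '[[-1,-0.03,0,0,0],[-1,-0.02,0,0,0]]'|grep -E 'ee_p|contact'
```

```text
ee_pos: [515.9, 1.5, 43.3]
contact_force: [-0.5, -0.2, -1.8]
```

```bash
python3 -m jog '[[-1,-0.03,0,0,0],[-1,-0.02,0,0,0]]'|grep -E 'ee_p|contact'
```

```text
ee_pos: [518.4, 1.7, 43.3]
contact_force: [-0.4, -0.4, -1.0]
```

```bash
python3 -m jog '[[-1,-0.03,0,0,0],[-1,-0.02,0,0,0]]'|grep -E 'ee_p|contact'
```

```text
ee_pos: [520.9, 1.9, 43.3]
contact_force: [0.5, -0.0, -1.6]
```

```bash
python3 -m jog '[[-1,-0.03,0,0,0],[-1,-0.02,0,0,0]]'|grep -E 'ee_p|contact'
```

```text
ee_pos: [523.4, 2.1, 43.3]
contact_force: [0.4, 0.8, -1.3]
```

The insert passes the throat freely. I'll use it to probe the lateral play, which gives the lane's centre and the gap.

```bash
python3 -m jog '[[-1,0,0.02,0,0],[-1,0,0,0,0]]'|grep -E 'ee_p|contact'
```

```text
ee_pos: [523.1, 3.2, 43.3]
contact_force: [0.3, -0.2, -1.0]
```

```bash
python3 -m jog '[[-1,0,0.02,0,0],[-1,0,0,0,0]]'|grep -E 'ee_p|contact'
```

```text
ee_pos: [523.0, 4.2, 43.3]
contact_force: [-0.1, 0.3, -1.0]
```

```bash
python3 -m jog '[[-1,0,0.02,0,0],[-1,0,0,0,0]]'|grep -E 'ee_p|contact'
```

```text
ee_pos: [523.0, 4.9, 43.3]
contact_force: [-0.1, -3.7, -1.0]
```

```bash
python3 -m jog '[[-1,0,0.01,0,0],[-1,0,0,0,0]]'|grep -E 'ee_p|contact'
```

```text
ee_pos: [523.0, 5.1, 43.4]
contact_force: [-0.6, -7.7, 0.8]
```

```bash
python3 -m jog '[[-1,0,-0.04,0,0],[-1,0,-0.03,0,0],[-1,0,0,0,0]]'|grep -E 'ee_p|contact'
```

```text
ee_pos: [523.2, 2.0, 43.3]
contact_force: [0.3, 0.1, -1.2]
```

```bash
python3 -m jog '[[-1,0,-0.02,0,0],[-1,0,0,0,0]]'|grep -E 'ee_p|contact'
```

```text
ee_pos: [523.3, 1.1, 43.3]
contact_force: [0.1, 1.1, -1.5]
```

```bash
python3 -m jog '[[-1,0,-0.02,0,0],[-1,0,0,0,0]]'|grep -E 'ee_p|contact'
```

```text
ee_pos: [523.4, 0.0, 43.3]
contact_force: [0.8, -0.4, -1.2]
```

```bash
python3 -m jog '[[-1,0,-0.02,0,0],[-1,0,0,0,0]]'|grep -E 'ee_p|contact'
```

```text
ee_pos: [523.5, -1.0, 43.3]
contact_force: [-0.2, 0.4, -1.5]
```

```bash
python3 -m jog '[[-1,0,-0.02,0,0],[-1,0,0,0,0]]'|grep -E 'ee_p|contact'
```

```text
ee_pos: [523.5, -2.0, 43.3]
contact_force: [0.2, -0.7, -1.3]
```

```bash
python3 -m jog '[[-1,0,-0.02,0,0],[-1,0,0,0,0]]'|grep -E 'ee_p|contact'
```

```text
ee_pos: [523.6, -3.0, 43.3]
contact_force: [-0.2, 0.1, -1.2]
```

```bash
python3 -m jog '[[-1,0,-0.02,0,0],[-1,0,0,0,0]]'|grep -E 'ee_p|contact'
```

```text
ee_pos: [523.6, -3.5, 43.3]
contact_force: [-0.4, 6.2, 1.0]
```

```bash
python3 -m jog '[[-1,0,-0.01,0,0],[-1,0,0,0,0]]'|grep -E 'ee_p|contact'
```

```text
ee_pos: [523.6, -3.6, 43.3]
contact_force: [0.7, 11.4, 1.1]
```

Contacts were at y≈+4.8 and −3.3, so the centre is +0.8 and the play about 8 mm. That points to the 38.5 mm plate with a 31 mm foot. Next I slide it deep into the bay.

```bash
python3 -m jog '[[-1,0,0.09,0,0],[-1,-0.1,0,0,0],[-1,-0.1,0,0,0],[-1,-0.1,0,0,0],[-1,-0.1,0,0,0],[-1,-0.1,0,0,0],[-1,-0.1,0,0,0]]'|grep -E 'ee_p|contact'
```

```text
ee_pos: [553.7, 2.3, 43.2]
contact_force: [-0.4, -0.1, -1.8]
```

```bash
python3 -m jog '[[-1,-0.15,0,0,0],[-1,-0.15,0,0,0],[-1,-0.15,0,0,0],[-1,-0.15,0,0,0],[-1,-0.15,0,0,0],[-1,-0.15,0,0,0],[-1,-0.15,0,0,0],[-1,-0.07,0,0,0],[-1,0,0,0,0]]'|grep -E 'ee_p|contact'; python3 -m jog '[[-1,0,0,0.01,0],[-1,0,0,0,0]]'|grep -E 'ee_p|contact'
```

```text
ee_pos: [609.6, 6.6, 43.2]
contact_force: [-0.8, 1.3, -1.1]
ee_pos: [608.7, 6.6, 42.7]
contact_force: [-0.1, 0.4, -1.0]
```

```bash
python3 -m jog '[[-1,-0.1,0.01,0,0],[-1,-0.02,0,0.01,0],[-1,0,0,0,0]]'|grep -E 'ee_p|contact'; python3 -m jog '[[-1,0,0,0.01,0],[-1,0,0,0,0]]'|grep -E 'ee_p|contact'
```

```text
ee_pos: [615.5, 7.6, 42.4]
contact_force: [0.5, 0.4, 0.3]
ee_pos: [615.5, 7.6, 42.4]
contact_force: [0.5, 1.7, 8.3]
```

```bash
python3 -m jog '[[0,0,0,0,0],[0,0,0,0,0],[0,0,0,0,0],[0,0,0,-0.6,0],[0,0,0,-0.9,0],[0,0,0,-0.6,0],[0,0,-0.6,0,0],[0,0.6,-0.6,0,0],[0,0.6,-0.6,0,0],[0,0,-0.9,0,0]]'|grep -E 'ee_p|contact|width'; python3 -c "
from h import *
go([505,-352.5,34],94.4)"
```

```text
ee_pos: [561.4, -131.1, 146.5]
contact_force: [1.1, 1.1, 0.5]
grip_width: 0.501
t 14.3 pos [ 561.4 -131.1  146.5] F [1.1 1.1 0.5] w 0.501 | turn units -0.0 shift units [ 1.457 -4.332  2.248]
```

```bash
python3 -m jog '[[0,0.36,-0.8,0,0],[0,0.36,-0.8,0,0],[0,0.36,-0.8,0,0],[0,0.36,-0.8,0,0],[0,0,-0.8,0,0],[0,0,-0.32,0,0],[0,0,0,0,0]]'|grep -E 'ee_p|contact|width'; python3 -c "
from h import *
go([505,-352.5,34],94.4)"
```

```text
ee_pos: [509.8, -354.4, 146.5]
contact_force: [-0.3, 1.1, 0.1]
grip_width: 0.496
t 15.0 pos [ 509.8 -354.4  146.5] F [-0.3  1.1  0.1] w 0.496 | turn units -0.03 shift units [0.093 0.046 2.251]
```

```bash
python3 -m jog '[[0,0.07,0.045,0.3,0],[0,0,0,0.8,0],[0,0,0,0.8,0],[0,0,0,0.34,0],[0,0,0,0,0],[-1,0,0,0,0],[-1,0,0,0,0],[-1,0,0,0,0],[-1,0,0,0,0],[-1,0,0,0,0]]'|grep -E 'ee_p|contact|width|finger'; python3 -c "
from h import *
go([475.2,-2.9,130],94.4)"
```

```text
ee_pos: [506.8, -350.7, 36.0]
contact_force: [1.0, 2.0, 8.6]
grip_width: 0.194
finger_force: 59.5
t 16.0 pos [ 506.8 -350.7   36. ] F [1.  2.  8.6] w 0.194 | turn units -0.01 shift units [ 0.093  6.982 -1.888]
```

```bash
python3 -m jog '[[-1,0,0,-0.8,0],[-1,0,0,-0.9,0],[-1,0.09,0.8,0,0],[-1,0,0.9,0,0],[-1,0,0.9,0,0],[-1,0,0.9,0,0],[-1,0,0.9,0,0],[-1,0,0.9,0,0],[-1,0,0.9,0,0],[-1,0,0.78,0,0]]'|grep -E 'ee_p|contact|width|finger';python3 -m jog '[[-1,0,0,0.7,0],[-1,0,0,0.5,0],[-1,0,0,0,0]]'|grep -E 'ee_p|contact|width|finger'; python3 -c "
from h import *
go([475.2,-2.9,44],94.4)"
```

```text
ee_pos: [474.9, -0.8, 120.3]
contact_force: [0.3, 0.7, -2.6]
grip_width: 0.191
finger_force: 59.4
ee_pos: [474.0, -2.3, 58.1]
contact_force: [0.7, -1.2, -1.6]
grip_width: 0.189
finger_force: 59.3
t 17.3 pos [474.   -2.3  58.1] F [ 0.7 -1.2 -1.6] w 0.189 | turn units -0.01 shift units [-0.024 -0.015  0.282]
```

```bash
python3 -m jog '[[-1,0,-0.014,0.26,0],[-1,0,0,0,0],[-1,0,0,0.01,0],[-1,0,0,0,0]]'|grep -E 'ee_p|contact'; python3 -m jog '[[-1,0,0,0.01,0],[-1,0,0,0,0]]'|grep -E 'ee_p|contact'
```

```text
ee_pos: [475.9, -3.7, 47.3]
contact_force: [-0.2, -0.3, -1.8]
ee_pos: [475.7, -3.5, 46.2]
contact_force: [-0.3, 0.3, -2.3]
```

```bash
python3 -m jog '[[-1,-0.1,0,0,0],[-1,-0.1,0,0,0],[-1,-0.1,0,0,0],[-1,-0.1,0,0,0],[-1,-0.05,0,0,0],[-1,-0.03,0,0,0]]'|grep -E 'ee_p|contact'; python3 -m jog '[[-1,-0.03,0,0,0],[-1,-0.03,0,0,0]]'|grep -E 'ee_p|contact'
```

```text
ee_pos: [499.7, -1.6, 45.7]
contact_force: [0.2, -0.7, -1.9]
ee_pos: [502.3, -1.4, 45.7]
contact_force: [-0.3, -0.2, -1.6]
```

```bash
python3 -m jog '[[-1,-0.03,0,0.02,0],[-1,-0.02,0,0,0]]'|grep -E 'ee_p|contact'
```

```text
ee_pos: [504.9, -1.2, 44.7]
contact_force: [0.3, 0.3, -1.9]
```

```bash
python3 -m jog '[[-1,-0.03,0,0,0],[-1,-0.02,0,0,0]]'|grep -E 'ee_p|contact'
```

```text
ee_pos: [507.5, -1.0, 44.8]
contact_force: [0.4, -0.1, -1.2]
```

```bash
python3 -m jog '[[-1,-0.02,0,0,0],[-1,-0.02,0,0,0]]'|grep -E 'ee_p|contact'
```

```text
ee_pos: [509.5, -0.9, 44.8]
contact_force: [-0.5, -0.5, -2.3]
```

```bash
python3 -m jog '[[-1,-0.02,0,0,0],[-1,-0.02,0,0,0]]'|grep -E 'ee_p|contact'
```

```text
ee_pos: [511.5, -0.7, 44.8]
contact_force: [-0.0, -1.0, -1.2]
```

```bash
python3 -m jog '[[-1,-0.02,0,0,0],[-1,-0.02,0,0,0]]'|grep -E 'ee_p|contact'
```

```text
ee_pos: [513.5, -0.6, 44.8]
contact_force: [-0.4, -0.2, -1.9]
```

```bash
python3 -m jog '[[-1,-0.02,0.012,0,0],[-1,-0.02,0,0,0]]'|grep -E 'ee_p|contact'
```

```text
ee_pos: [515.4, 0.2, 44.8]
contact_force: [0.1, -0.3, -1.9]
```

```bash
python3 -m jog '[[-1,-0.02,0,0,0],[-1,-0.02,0,0,0]]'|grep -E 'ee_p|contact'
```

```text
ee_pos: [517.4, 0.3, 44.8]
contact_force: [0.1, 0.1, -1.6]
```

```bash
python3 -m jog '[[-1,-0.02,0,0,0],[-1,-0.02,0,0,0]]'|grep -E 'ee_p|contact'
```

```text
ee_pos: [519.4, 0.5, 44.8]
contact_force: [-0.5, -0.4, -1.6]
```

```bash
python3 -m jog '[[-1,-0.02,0,0,0],[-1,-0.02,0,0,0]]'|grep -E 'ee_p|contact'
```

```text
ee_pos: [521.4, 0.6, 44.8]
contact_force: [-0.6, -0.9, -1.4]
```

```bash
python3 -m jog '[[-1,-0.02,0,0,0],[-1,-0.02,0,0,0]]'|grep -E 'ee_p|contact'
```

```text
ee_pos: [523.4, 0.7, 44.8]
contact_force: [-0.3, 0.1, -2.0]
```

```bash
python3 -m jog '[[-1,-0.02,0,0,0],[-1,-0.02,0,0,0]]'|grep -E 'ee_p|contact'
```

```text
ee_pos: [525.4, 0.9, 44.8]
contact_force: [0.3, -0.4, -0.3]
```

The second insert also passes. I'll slide it on to about 48 mm past the throat.

```bash
python3 -m jog '[[-1,-0.1,0,0,0],[-1,-0.1,0,0,0],[-1,-0.1,0,0,0]]'|grep -E 'ee_p|contact'; python3 -m jog '[[-1,-0.15,0,0,0],[-1,-0.15,0,0,0],[-1,-0.15,0,0,0],[-1,-0.15,0,0,0],[-1,0,0,0.01,0],[-1,0,0,0,0]]'|grep -E 'ee_p|contact'
```

```text
ee_pos: [540.9, 2.0, 44.8]
contact_force: [-0.3, -0.0, -1.8]
ee_pos: [570.1, 4.3, 44.2]
contact_force: [-0.8, -0.7, -1.5]
```

```bash
python3 -m jog '[[-1,0,0,0.01,0],[-1,0,0,0,0]]'|grep -E 'ee_p|contact'
```

```text
ee_pos: [570.0, 4.2, 44.1]
contact_force: [0.6, 0.0, 3.3]
```

```bash
python3 -m jog '[[-1,0,0,0.01,0],[-1,0,0,0,0]]'|grep -E 'ee_p|contact'
```

```text
ee_pos: [570.2, 4.2, 44.0]
contact_force: [-1.9, -1.2, 12.1]
```

```bash
python3 -m jog '[[0,0,0,0,0],[0,0,0,0,0],[0,0,0,0,0],[0,0,0,-0.6,0],[0,0,0,-0.9,0],[0,0,0,-0.6,0],[0,-0.4,-0.75,0,0],[0,-0.4,-0.75,0,0],[0,-0.2,-0.8,0,0],[0,0,-0.8,0,0]]'|grep -E 'ee_p|contact|width'; python3 -c "
from h import *
go([639.5,-184,36],94.4)"
```

```text
ee_pos: [632.8, -148.0, 148.1]
contact_force: [1.5, 0.5, 0.1]
grip_width: 0.502
t 23.2 pos [ 632.8 -148.   148.1] F [1.5 0.5 0.1] w 0.502 | turn units -0.01 shift units [-0.077 -0.728  2.243]
```

```bash
python3 -m jog '[[0,-0.08,-0.63,0,0],[0,0,0,0.7,0],[0,0,0,0.7,0],[0,0,0,0.7,0],[0,0,0,0.14,0],[0,0,0,0,0],[-1,0,0,0,0],[-1,0,0,0,0],[-1,0,0,0,0],[-1,0,0,0,0]]'|grep -E 'ee_p|contact|width|finger'; python3 -m jog '[[-1,0,0,0,0],[-1,0,0,0,0]]'|grep -E 'ee_p|contact|width|finger';python3 -c "
from h import *
go([475.2,-2.9,130],94.4)"
```

```text
ee_pos: [638.9, -177.9, 37.9]
contact_force: [-1.5, 0.8, 9.5]
grip_width: 0.19
finger_force: 59.6
ee_pos: [638.9, -177.9, 37.9]
contact_force: [-1.8, 0.3, 8.6]
grip_width: 0.187
finger_force: 59.6
t 24.4 pos [ 638.9 -177.9   37.9] F [-1.8  0.3  8.6] w 0.187 | turn units -0.01 shift units [ 2.992  3.739 -1.852]
```

```bash
python3 -m jog '[[-1,0,0,-0.8,0],[-1,0,0,-0.9,0],[-1,0.5,0.62,0,0],[-1,0.5,0.62,0,0],[-1,0.5,0.62,0,0],[-1,0.5,0.62,0,0],[-1,0.5,0.62,0,0],[-1,0.47,0.6,0,0],[-1,0,0,0,0],[-1,0,0,0.9,0]]'|grep -E 'ee_p|contact|width|finger'; python3 -c "
from h import *
go([474,-3,46.6],94.4)"
```

```text
ee_pos: [479.3, -4.0, 80.2]
contact_force: [1.4, -0.6, -2.0]
grip_width: 0.189
finger_force: 58.8
t 25.4 pos [479.3  -4.   80.2] F [ 1.4 -0.6 -2. ] w 0.189 | turn units -0.0 shift units [0.111 0.03  0.67 ]
```

```bash
python3 -m jog '[[-1,0.08,0.03,0.4,0],[-1,0,0,0.1,0],[-1,0,0,0,0],[-1,0,0,0,0]]'|grep -E 'ee_p|contact|width|finger'; python3 -c "
from h import *
go([474,-3,46.6],94.4)"
```

```text
ee_pos: [472.9, -3.4, 52.3]
contact_force: [0.3, -0.3, -0.6]
grip_width: 0.19
finger_force: 58.8
t 25.8 pos [472.9  -3.4  52.3] F [ 0.3 -0.3 -0.6] w 0.19 | turn units -0.01 shift units [-0.022  0.006  0.114]
```

```bash
python3 -m jog '[[-1,0,0.006,0.1,0],[-1,-0.1,0,0,0],[-1,-0.1,0,0.01,0],[-1,-0.1,0,0,0],[-1,-0.06,0,0,0],[-1,-0.04,0,0,0]]'|grep -E 'ee_p|contact'; python3 -m jog '[[-1,-0.03,0,0,0],[-1,-0.01,0,0,0]]'|grep -E 'ee_p|contact'
```

```text
ee_pos: [492.0, -1.3, 46.1]
contact_force: [-8.5, -0.4, 14.7]
ee_pos: [492.6, -1.1, 46.1]
contact_force: [-12.3, -2.0, 19.8]
```

```bash
python3 -m jog '[[-1,-0.02,0,0,0],[-1,-0.01,0,0,0]]'|grep -E 'ee_p|contact'
```

```text
ee_pos: [494.1, -1.0, 46.1]
contact_force: [-11.9, -3.5, 20.5]
```

```bash
python3 -m jog '[[-1,-0.02,0,0,0],[-1,-0.01,0,0,0]]'|grep -E 'ee_p|contact'
```

```text
ee_pos: [494.6, -0.9, 46.2]
contact_force: [-17.0, -4.5, 28.5]
```

```bash
python3 -m jog '[[-1,-0.02,0,0,0],[-1,-0.01,0,0,0]]'|grep -E 'ee_p|contact'
```

```text
ee_pos: [495.8, -0.8, 46.2]
contact_force: [-4.2, -0.6, 5.4]
```

The foot was dragging on the floor, so I'll ease it up about 1 mm before testing.

```bash
python3 -m jog '[[-1,0,0,-0.03,0],[-1,0,0,0,0]]'|grep -E 'ee_p|contact'; python3 -m jog '[[-1,-0.02,0,0,0],[-1,-0.02,0,0,0]]'|grep -E 'ee_p|contact'
```

```text
ee_pos: [499.1, -0.8, 47.5]
contact_force: [0.2, -0.5, -0.2]
ee_pos: [500.7, -0.7, 47.2]
contact_force: [-0.2, -0.3, -1.0]
```

```bash
python3 -m jog '[[-1,-0.02,0,0,0],[-1,-0.02,0,0,0]]'|grep -E 'ee_p|contact'
```

```text
ee_pos: [502.5, -0.5, 47.2]
contact_force: [0.8, 0.6, -1.2]
```

```bash
python3 -m jog '[[-1,-0.02,0,0,0],[-1,-0.02,0,0,0]]'|grep -E 'ee_p|contact'
```

```text
ee_pos: [504.4, -0.4, 47.2]
contact_force: [-1.4, -0.5, -0.7]
```

```bash
python3 -m jog '[[-1,-0.02,0,0,0],[-1,-0.02,0,0,0]]'|grep -E 'ee_p|contact'
```

```text
ee_pos: [506.4, -0.2, 47.3]
contact_force: [0.5, 0.0, -1.1]
```

```bash
python3 -m jog '[[-1,-0.02,0,0,0],[-1,-0.01,0,0,0]]'|grep -E 'ee_p|contact'
```

```text
ee_pos: [507.9, -0.1, 47.3]
contact_force: [0.0, -0.3, -1.8]
```

```bash
python3 -m jog '[[-1,-0.02,0,0,0],[-1,-0.01,0,0,0]]'|grep -E 'ee_p|contact'
```

```text
ee_pos: [509.4, -0.0, 47.3]
contact_force: [0.7, 0.1, -2.4]
```

```bash
python3 -m jog '[[-1,-0.02,0,0,0],[-1,0,0,0,0]]'|grep -E 'ee_p|contact'
```

```text
ee_pos: [510.5, 0.1, 47.3]
contact_force: [0.2, 0.1, -1.0]
```

```bash
python3 -m jog '[[-1,-0.02,0,0,0],[-1,0,0,0,0]]'|grep -E 'ee_p|contact'
```

```text
ee_pos: [511.4, 0.1, 47.3]
contact_force: [-0.7, 0.2, -2.1]
```

```bash
python3 -m jog '[[-1,-0.02,0,0,0],[-1,0,0,0,0]]'|grep -E 'ee_p|contact'
```

```text
ee_pos: [512.5, 0.2, 47.3]
contact_force: [0.5, 0.9, -1.3]
```

```bash
python3 -m jog '[[-1,-0.02,0,0,0],[-1,0,0,0,0]]'|grep -E 'ee_p|contact'
```

```text
ee_pos: [513.4, 0.3, 47.3]
contact_force: [-0.6, 0.9, -1.5]
```

```bash
python3 -m jog '[[-1,-0.02,0,0,0],[-1,0,0,0,0]]'|grep -E 'ee_p|contact'
```

```text
ee_pos: [514.0, 0.5, 47.2]
contact_force: [-1.1, 0.6, -1.4]
```

```bash
python3 -m jog '[[-1,-0.02,0,0,0],[-1,0,0,0,0]]'|grep -E 'ee_p|contact'
```

```text
ee_pos: [514.5, 0.5, 47.1]
contact_force: [-5.2, -0.3, 0.3]
```

```bash
python3 -m jog '[[-1,-0.02,0,0,0],[-1,0,0,0,0]]'|grep -E 'ee_p|contact'
```

```text
ee_pos: [514.9, 0.6, 47.0]
contact_force: [-7.5, -0.9, 3.1]
```

```bash
python3 -m jog '[[-1,-0.02,0,0,0],[-1,0,0,0,0]]'|grep -E 'ee_p|contact'
```

```text
ee_pos: [515.8, 0.6, 47.0]
contact_force: [-8.4, -1.6, 0.5]
```

```bash
python3 -m jog '[[-1,-0.01,0,0,0],[-1,0,0,0,0]]'|grep -E 'ee_p|contact'
```

```text
ee_pos: [515.9, 0.6, 46.9]
contact_force: [-9.4, -2.6, 1.5]
```

Insert A is stopped at both noses: the force is mostly −x, with little sideways. It doesn't fit, so it goes to the tray.

```bash
python3 -m jog '[[-1,0.1,0,0,0],[-1,0.45,0,0,0],[-1,0,0,-0.7,0],[-1,0,0,-0.7,0],[-1,0,0.7,0,0],[-1,0,0.85,0,0],[-1,0,0.9,0,0],[-1,0,0.9,0,0],[-1,0,0.9,0,0],[-1,0,0.9,0,0]]'|grep -E 'ee_p|contact|width|finger'; python3 -c "
from h import *
go([488,358,55],94.4)"
```

```text
ee_pos: [471.0, 257.3, 117.5]
contact_force: [1.8, -0.3, -1.9]
grip_width: 0.185
finger_force: 60.5
t 31.4 pos [471.  257.3 117.5] F [ 1.8 -0.3 -1.9] w 0.185 | turn units -0.01 shift units [-0.493  1.981  1.251]
```

```bash
python3 -m jog '[[-1,-0.25,0.9,0,0],[-1,-0.24,0.95,0,0],[-1,0,0,0,0],[-1,0,0,0.8,0],[-1,0,0,0.45,0],[-1,0,0,0,0],[-1,0,0,0,0]]'|grep -E 'ee_p|contact|width|finger'; python3 -c "
from h import *
go([488,358,42],94.4)
cv2.imwrite('pics/s4.png',cv2.resize(snapshot('side')[120:280,110:330,::-1],None,fx=3.6,fy=3.6,interpolation=cv2.INTER_CUBIC))"
```

```text
ee_pos: [488.8, 349.3, 55.2]
contact_force: [0.1, 0.1, -0.9]
grip_width: 0.191
finger_force: 60.5
t 32.1 pos [488.8 349.3  55.2] F [ 0.1  0.1 -0.9] w 0.191 | turn units -0.01 shift units [0.002 0.174 0.265]
```

View pics/s4.png

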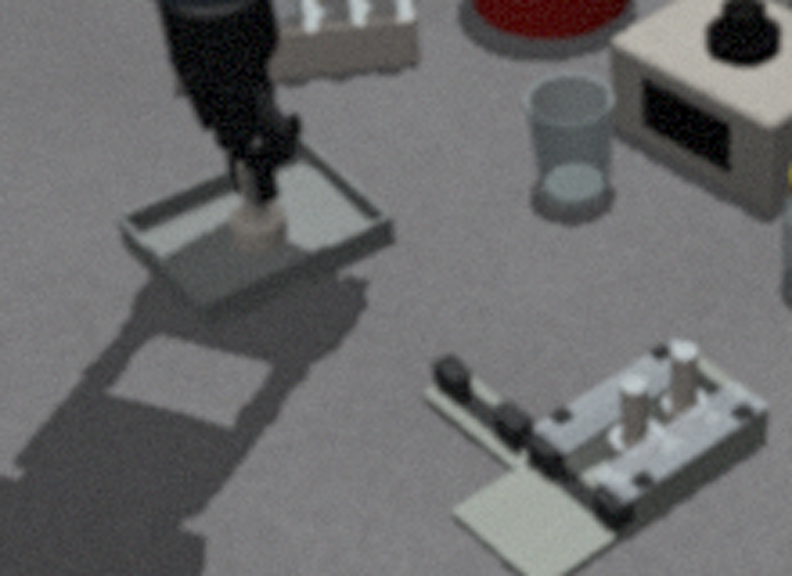

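The picture shows insert A over the middle of the tray (260,230), and two inserts standing in the bay at (632,430) and (683,385). Now I lower it and release.

```bash
python3 -m jog '[[-1,0,0,0.18,0],[-1,0,0,0,0],[-1,0,0,0.02,0],[-1,0,0,0,0]]'|grep -E 'ee_p|contact'; python3 -m jog '[[-1,0,0,0.02,0],[-1,0,0,0,0]]'|grep -E 'ee_p|contact'
```

```text
ee_pos: [488.6, 349.5, 45.0]
contact_force: [-0.3, -0.2, -1.3]
ee_pos: [488.5, 349.4, 43.8]
contact_force: [0.9, -0.2, -0.7]
```

```bash
python3 -m jog '[[-1,0,0,0.02,0],[-1,0,0,0,0]]'|grep -E 'ee_p|contact'
```

```text
ee_pos: [488.4, 349.4, 42.7]
contact_force: [-0.2, 0.1, -1.1]
```

```bash
python3 -m jog '[[-1,0,0,0.01,0],[-1,0,0,0,0]]'|grep -E 'ee_p|contact'
```

```text
ee_pos: [488.5, 349.4, 42.3]
contact_force: [-0.2, -0.3, 0.1]
```

```bash
python3 -m jog '[[-1,0,0,0.01,0],[-1,0,0,0,0]]'|grep -E 'ee_p|contact'
```

```text
ee_pos: [488.5, 349.5, 42.1]
contact_force: [-1.7, -1.0, 5.5]
```

```bash
python3 -m jog '[[0,0,0,0,0],[0,0,0,0,0],[0,0,0,0,0],[0,0,0,-0.6,0],[0,0,0,-0.9,0],[0,0,0,-0.9,0],[0,0.5,0.5,0,0],[0,0.5,0.5,0,0],[0,0,0,0,0],[0,0,0,0,0]]'|grep -E 'time|ee_p|contact|width'; python3 -c "
from h import *
cv2.imwrite('pics/s5.png',cv2.resize(snapshot('side')[120:280,110:330,::-1],None,fx=3.6,fy=3.6,interpolation=cv2.INTER_CUBIC))"
```

```text
time_s: 34.35
ee_pos: [434.5, 395.9, 161.8]
contact_force: [0.8, -0.8, -0.0]
grip_width: 0.495
```

View pics/s5.png

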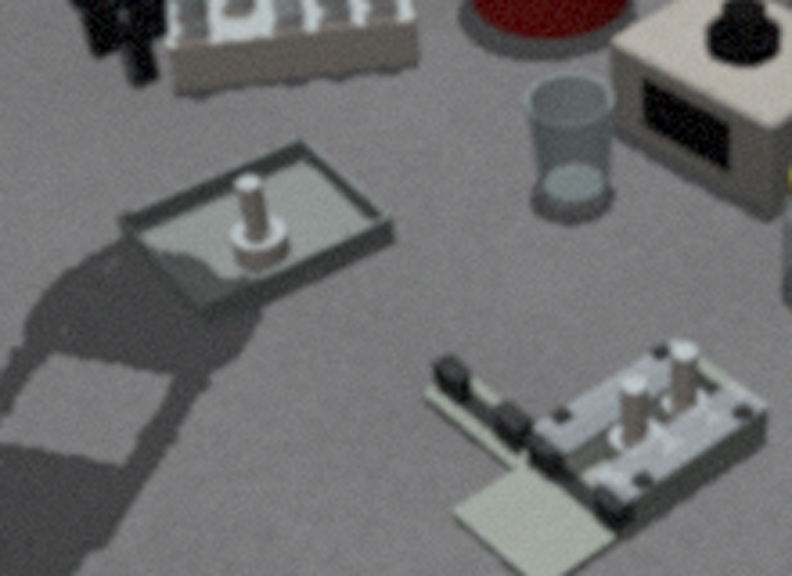

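The big insert stands upright on the tray floor at (258,240), the other two stand upright in the bay, and the gripper is clear.

```bash
python3 -c "
from workcell import ticket
print(ticket.hand_in())"
```

```text
the job is handed in; nothing more can be done
None
```

Job handed in at about 34 s: the two smaller inserts passed the plate and stand in the covered bay, and the largest stopped at the jaws under a light push of about 9 N and stands upright in the steel tray.

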